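# Present a welding filter plate's label to the reader

### The job

From the rack of three upright filter plates, take the one with the notched corner by its clear end, never touching its frosted end with the fingers, and lift it out. Present its label to the reader on the post: the frosted end's label face up and squarely facing the reader's window, the label centred about 17 cm in front of it and the plate's long edges level, and finish still holding the plate there. Leave the other two plates in the rack, and do not touch the reader or disturb the hammer and brush.

Things in the scene. Friction and masses are not known exactly. Their poses are not given: they have to be found in the camera images.
- plate_center (a point): Centre of the notched filter plate: dark glass in a thin metal frame, 110 long x 8 thick x 60 mm high, about 120 g, upright in a rack slot. x points along the length to the frosted end, y out of the label face, z to the upper long edge. Frosted end: x +15 to +55 mm, white on the +y face only; its upper outer corner has a 14 x 14 mm notch. Clear end, the part to hold: x -55 to +15 mm.
- plate: The same notched filter plate; the origin is at the middle of its lower edge, 30 mm below its centre, axes as for plate_center.
- frosted: The frosted end of the notched plate (a fixed part of it), not to be touched by the fingers. Same origin and axes as plate.
- label (a point): Centre of the paper label (26 x 26 mm) on the surface of the frosted end: 32 mm along x from plate_center, 4 mm along y (label face), 4 mm below it along z. Axes as for plate_center.
- blank_a_center (a point): Centre of another framed plate of the same size and material, standing in another slot of the rack, with four whole corners and no frosting. It stays there. Axes like the notched plate's (x length, z up).
- blank_b_center (a point): Centre of the third plate, like blank_a, also to stay in the rack.
- rack: Fixed grey rack, 130 (x) x 190 (y) mm; origin at the centre of its underside. Three 11 mm slots run along x at y = -70, 0, +70 mm, between small uprights at x = -45 and +45 mm (12 mm long) reaching 24 mm above the bench. A plate in a slot has its lower edge 6 mm and upper edge 66 mm above the bench. Which plate is in which slot varies.
- stand: Fixed stand of the label reader; origin at the middle of the robot-side edge of its foot, on the bench. Foot 100 (x) x 120 (y) x 12 mm; round 22 mm post at x = 70 mm, 337 mm high, carrying the reader's head. Not to be touched.
- reader: Head of the label reader, a 60 x 80 x 50 mm grey box on the post; origin at the centre of its window, 290 mm above the bench. The window looks along -x of this frame: towards the robot and 45 degrees down; y is level (robot's left), z up and towards the robot. The label belongs at x = -170 mm, y = z = 0, with the plate's y along this +x and, held by its upper edge, the plate's x along this -y.
- hammer: A hammer lying on the bench, 260 mm long and 26 mm high, not to be disturbed; the origin is on its underside.
- brush: A hand brush 200 mm long and 20 mm high lying on the bench, not to be disturbed; the origin is on its underside.

How it is judged:
On the way:
1. the notched plate is lifted clear of the rack in the fingers (height (world z) of plate_center above 0.1 m and contact force between plate and the fingers above 1 N and contact force between plate and rack below 0.05 N), for 0.2 s.
At the end, for the whole second after the job is handed in: Label 120 to 230 mm before the reader's window, within 35 mm of its axis, label face up and within 0.3 rad of square to the window, long edges within 0.3 rad of level; plate at rest above the bench in the fingers, carried by nothing else; the other two plates stand in the rack (x of label in the frame of reader between -0.23 and -0.12 m and y of label in the frame of reader between -0.035 and 0.035 m and z of label in the frame of reader between -0.035 and 0.035 m and angle between the y axis of plate_center and the x axis of reader, either way round below 0.3 rad and y of reader in the frame of plate_center above 0.08 m and angle between the x axis of plate_center and the y axis of reader, either way round below 0.3 rad and angle between plate_center's own y axis and vertical below 1.1 rad and height (world z) of plate_center above 0.09 m and contact force between plate and the fingers above 1 N and contact force between plate and rack below 0.05 N and contact force between plate and stand below 0.05 N and linear speed of plate below 0.03 m/s and distance between each of blank_a_center, blank_b_center and rack below 0.1 m and angle between each of blank_a_center, blank_b_center's own z axis and vertical below 0.25 rad); the arm keeps its last pose, push and grip.
It fails at once if the fingers touch the frosted end (contact force between frosted and the fingers above 1 N).
It fails at once if the reader or its stand is touched (contact force between stand and the arm above 2 N or contact force between stand and the fingers above 2 N or contact force between stand and plate above 2 N).
It fails at once if another plate is disturbed (distance of any of blank_a_center, blank_b_center from where it was at the start of the episode above 0.02 m).
It fails at once if the hammer or brush is disturbed (distance of any of hammer, brush from where it was at the start of the episode above 0.03 m).
It also fails if it takes over 48 s, if anything falls off the work surface, if the arm or the gripper's body presses on something with over 40 N, if the wrist force passes 120 N, or if a joint passes its speed limit or range.

### The arm

A 6-joint arm with a two-finger parallel gripper is mounted at the origin on the work surface. World frame = base frame: x ahead of the robot, y to its left, z up, the work surface at z = 0. Lengths are in m, angles in rad, forces in N, time in s.
With the tool pointing down it reaches from about 0.3 to 0.875 m from the base axis. Payload 6.4 kg.
Tool frame: the origin (TCP) lies at the very end of the fingers, on their centre line; the grasp point (between the pads) lies 19 mm behind it; z points along the fingers, x is the direction in which the jaws open and shut, and the axes are right-handed (so a half turn about z gives the same grasp; the last joint's range is limited). The gripper opens to 88 mm and grips with 3 to 60 N. Pads are 18 mm wide; open, the fingers measure 123 mm over their backs; the gripper's body (75 mm by 187 mm) begins 45 mm behind the grasp point.
Start: joints at [0.904, 0.181, 1.607, -0, 1.354, -0.206], TCP at [0.256, 0.515, 0.239] pointing down, gripper open.
Joint ranges: [-2.99, 2.99], [-0.89, 2.07], [0.3, 2.58], [-1.14, 4.28], [0, 2.63], [-3.12, 3.12]. Speed limits (rad/s): [2.57, 2.57, 3.01, 3.14, 3.14, 3.14].

### API

Orientations are given as a rotation vector (axis times angle).
In Python, from bench import state, capture, job_done, trace, pinpoint gives the robot as it stands. The module is installed in compiled form; this text tells all that it offers.
- The arm moves only by the tool servo_tool, never from a script. Its argument "steps" is a list of rows, each an object of numbers: "dx", "dy", "dz": the shift along the tool's x, y, z in cm; "rx", "ry", "rz": the turn, a rotation vector about the tool's x, y, z in degrees; "grip": the finger opening in cm, from 0 to 8.81. In form: [{"dx": .., "dy": .., "dz": .., "rx": .., "ry": .., "rz": .., "grip": ..}, ...]. A call has 1 to 5 rows; each row is the pose to reach, as a shift and turn from the pose commanded when the call began, along the tool's axes at that moment; what a row does not reach only later rows make up. A row lasts 1/8 s, in which the tool goes at most 62.5 mm and 10.7 degrees, less where a joint would pass 70% of its speed; a pose out of reach is approached as far as the arm can. A call with a gripper value outside its range is refused whole. The fingers move at their own pace and stop on an object; the grip force is fixed at half the most. Time passes only in rows, so rows that repeat a pose let the fingers close. It gives the time, the measured TCP pose, the force and the opening at its end, in the units of the state.
- state(): the state, without advancing time (a new reading comes with each control period).
- capture(name): name is "scene" or "side" or "wrist"; returns a dict with "image" (384x512x3 uint8, blue, green, red), "intrinsics" (3x3 intrinsics, pixels), "pose" (4x4, takes a point from camera to world coordinates). Camera axes: x right, y up, looking along -z (the intrinsics and any distortion apply to the point x, -y, -z); pixel columns grow to the right and rows downward; lengths in m; the calibration is good to about 2 mm. The wrist camera is an equidistant fisheye: a pixel r from the principal point sees the ray r / f radians off the axis. A picture is of the moment at which its call begins. There is no depth.
- job_done(): hands the job in, once; it reports no verdict.
Trained networks look in a picture, given as the dict that the camera call returned (one of the last four; its "shot" number tells which), for a name from the list of things; names that differ only in an ending like _2 or _b are one class to them, and where a whole thing is asked for, a point or a joint stands for the part that bears it (a point fixed in the world has none). Each returns a list of dicts, best first, with "p" (0 to 1); they miss things now and then, are a little off and sometimes report something else, mostly with a low value. They report only what shows in the picture. A call takes as long as a camera call.
- trace(picture, target): "region" (384x512 bool, what is visible of it) and "point" ([row, column] in pixels, amid what is visible of it).
- pinpoint(picture, target): "point" ([row, column] in pixels: a listed point, or the origin of a listed thing).
The state is a dict: "time": time; "joints": joint angles; "qvel": joint speeds; "tau": joint torques, N m; "tcp_pos": TCP position; "eef_rot": TCP orientation; "ft_force": force on the tool from outside, world axes, zero at the start; "torque": the same for the moment, N m; "opening": opening from 0.0 (shut) to 1.0 (fully open).
Only numpy, scipy, OpenCV 4.12 (cv2) and the standard library are available. Lean on these libraries where they do the work, as an engineer would, in place of code of your own. Each camera call takes 0.05 s, during which the arm holds its last target. There are 200 camera calls.

## Working session

There is one attempt and no reset: what is moved stays moved. The work goes in short steps, Python scripts to look and compute and a tool call to move; the robot and the scene stay as the last step left them, time stands still between calls to the robot, and variables do not carry over. Pictures are saved under pics/ and viewed, about 8 in all and at most 12, crops included, and the job is handed in when it is done.

Besides the shell and the picture viewer there is one more tool, called as name(argument=value, ...), one argument or row to a line, values as JSON. servo_tool: Moves the arm, as the interface text tells. Its arguments: {"type":"object","properties":{"steps":{"type":"array"}},"required":["steps"]}

```bash
mkdir -p pics
cat > h.py <<'E'
import numpy as np, cv2
from scipy.spatial.transform import Rotation as R
from bench import state, capture, trace, pinpoint, job_done
def ray(c,rc):
    K=np.array(c["intrinsics"]);P=np.array(c["pose"]);r,q=rc
    u=np.array([(q-K[0,2])/K[0,0],(r-K[1,2])/K[1,1]])
    if c.get("fish"):
        t=np.linalg.norm(u);d=np.array([*(u/t*np.sin(t)),np.cos(t)])
    else: d=np.array([*u,1.])
    d=d*[1,-1,-1];d=P[:3,:3]@d
    return P[:3,3],d/np.linalg.norm(d)
def atz(c,rc,z):
    o,d=ray(c,rc);return o+d*(z-o[2])/d[2]
def tri(rs):
    A=sum(np.eye(3)-np.outer(d,d) for o,d in rs);b=sum((np.eye(3)-np.outer(d,d))@o for o,d in rs)
    p=np.linalg.solve(A,b);return p,[float(np.linalg.norm(np.cross(p-o,d))) for o,d in rs]
def cap(n):
    c=capture(n);c["fish"]=n=="wrist";return c
E
python3 - <<'E'
from h import *
np.set_printoptions(precision=4,suppress=True)
C={}
for n in("scene","side","wrist"):
    c=cap(n);C[n]=c;cv2.imwrite(f"pics/{n}0.png",c["image"])
    print(n,[k for k in c],np.array(c["pose"])[:3,3])
    for t in("plate_center","label","blank_a_center","rack","stand","reader","hammer","brush"):
        for d in pinpoint(c,t)[:3]: print(n,t,round(d["p"],2),np.round(d["point"],1),atz(c,d["point"],{"plate_center":.036,"label":.032,"blank_a_center":.036,"reader":.29}.get(t,0)))
cv2.imwrite("pics/a0.png",cv2.resize(np.hstack([C["scene"]["image"],C["side"]["image"]]),(800,300)))
E
```

```text
scene ['image', 'intrinsics', 'pose', 'shot', 'fish'] [0.8969 0.2299 0.854 ]
scene plate_center 0.84 [243.7 323.4] [0.5374 0.1152 0.036 ]
scene label 0.77 [232.3 331.6] [0.4964 0.1114 0.032 ]
scene blank_a_center 0.56 [260.2 346.7] [0.534  0.1832 0.036 ]
scene rack 0.63 [249.  320.3] [0.5388 0.113  0.    ]
scene stand 0.69 [218.  183.1] [ 0.7176 -0.2188  0.    ]
scene reader 0.56 [155.3 152.3] [ 0.7264 -0.2191  0.29  ]
scene hammer 0.86 [186.1 264.5] [ 0.4923 -0.1225  0.    ]
scene brush 0.74 [146.  208.8] [ 0.4985 -0.3483  0.    ]
side ['image', 'intrinsics', 'pose', 'shot', 'fish'] [0.3253 0.4842 0.8717]
side plate_center 0.64 [295.3 256.1] [0.5366 0.1185 0.036 ]
side blank_a_center 0.75 [321.  236.9] [0.5451 0.1957 0.036 ]
side rack 0.82 [302.3 257.8] [0.5329 0.1173 0.    ]
side stand 0.6 [189.7 258.5] [ 0.7141 -0.2209  0.    ]
side reader 0.7 [113.9 255.4] [ 0.722  -0.2225  0.29  ]
side reader 0.41 [301.6 257.3] [0.4652 0.2387 0.29  ]
side hammer 0.83 [240.5 317.4] [ 0.4725 -0.1267  0.    ]
side brush 0.9 [187.4 330.8] [ 0.5131 -0.3396 -0.    ]
side brush 0.19 [192.  256.6] [ 0.7147 -0.2093  0.    ]
wrist ['image', 'intrinsics', 'pose', 'shot', 'fish'] [0.1838 0.5501 0.3843]
```

View pics/scene0.png

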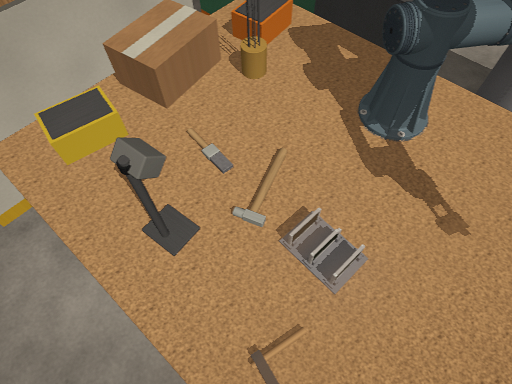

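View pics/side0.png

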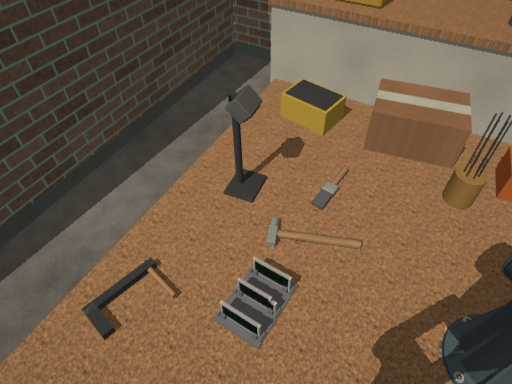

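The scene view shows the rack at about (250,320) with three plates, the reader at (160,138) and the hammer at (190,265). In the side view the rack is at (300,257) and the reader at (105,243). I'll enlarge both to find the notch.

Run:
```python
import cv2,numpy as np
a=cv2.imread("pics/scene0.png")[200:295,275:375];b=cv2.imread("pics/side0.png")[250:345,210:310]
cv2.imwrite("pics/z0.png",np.hstack([cv2.resize(x,(400,380),interpolation=cv2.INTER_CUBIC) for x in(a,b)]))
```

```text
(no output)
```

View pics/z0.png

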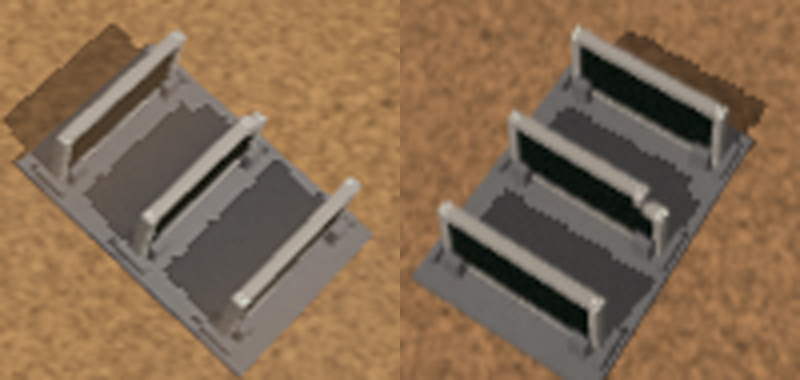

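The notched plate is in the middle slot. Its notch is at the robot-side end, and the side camera sees no white, so the label face points to -Y. Next I'll work out the plate and stand headings.

Run:
```python
from h import *
np.set_printoptions(precision=4,suppress=True)
C={n:cap(n) for n in("scene","side")}
z=lambda p,o:(o[0]+p[1]/4,o[1]+p[0]/4)
E={"scene":[((148,217),(262,120))],"side":[((115,115),(255,212))]}
for n,o in(("scene",(200,275)),("side",(250,210))):
    for a,b in E[n]:
        A,B=[atz(C[n],z(p,o),.066) for p in(a,b)];d=A-B;print(n,"edge",A,B,np.linalg.norm(d),np.degrees(np.arctan2(d[1],d[0])),(A+B)/2)
print("center",tri([ray(C["scene"],(243.7,323.4)),ray(C["side"],(295.3,256.1))]))
print("reader",tri([ray(C["scene"],(155.3,152.3)),ray(C["side"],(113.9,255.4))]))
for n in C:
    c=C[n]
    print(n)
    for t,h in(("stand",.012),("rack",.006)):
        m=trace(c,t)
        if not m: continue
        rg=m[0]["region"].astype(np.uint8)
        ys,xs=np.nonzero(rg);P=np.array([atz(c,(r,q),h)[:2] for r,q in zip(ys,xs)])
        if t=="stand":
            # foot only: near measured stand origin
            P=P[np.linalg.norm(P-[.765,-.225],axis=1)<.1]
        (cx,cy),(w,hh),an=cv2.minAreaRect((P*1000).astype(np.float32));print(t,m[0]["p"],cx,cy,w,hh,an)
c=C["scene"];F=np.array([atz(c,p,.012) for p in((206,173),(229,199),(253,176),(230,143))]);print(F)
c=C["side"];F=np.array([atz(c,p,.012) for p in((171,239),(177,266),(199,253),(191,225))]);print(F)
s=state();print(s["tcp_pos"],s["eef_rot"],R.from_rotvec(s["eef_rot"]).as_matrix(),s["time"],s["ft_force"])
x=[cv2.resize(C["scene"]["image"][120:270,100:250],(400,400)),cv2.resize(C["side"]["image"][75:225,180:330],(400,400))]
cv2.imwrite("pics/st.png",np.hstack(x))
```

```text
scene edge [0.5903 0.1155 0.066 ] [0.4933 0.1289 0.066 ] 0.09796175957437937 -7.84770335498648 [0.5418 0.1222 0.066 ]
side edge [0.5869 0.1136 0.066 ] [0.4839 0.1292 0.066 ] 0.10418160990671521 -8.61635890620897 [0.5354 0.1214 0.066 ]
center (array([0.5369, 0.116 , 0.0333]), [0.0013219578955549578, 0.0013219578955550155])
reader (array([ 0.7243, -0.2243,  0.2863]), [0.0018521927236689018, 0.001852192723668843])
scene
stand 0.89 766.3497924804688 -236.81639099121094 103.88164520263672 171.31192016601562 5.132640838623047
rack 0.73 537.3596801757812 119.910888671875 191.27273559570312 133.0634307861328 85.5564956665039
side
stand 0.62 770.5723876953125 -225.97068786621094 126.78797149658203 159.0474853515625 5.856536865234375
rack 0.86 535.9031982421875 120.71273803710938 190.7322998046875 130.69459533691406 86.19091033935547
[[ 0.7143 -0.2609  0.012 ]
 [ 0.7135 -0.1567  0.012 ]
 [ 0.7983 -0.1506  0.012 ]
 [ 0.8145 -0.2642  0.012 ]]
[[ 0.8063 -0.2551  0.012 ]
 [ 0.7141 -0.2725  0.012 ]
 [ 0.7051 -0.1687  0.012 ]
 [ 0.7994 -0.1565  0.012 ]]
[0.2557 0.5151 0.2387] [-2.67   -1.6554 -0.    ] [[ 0.4447  0.8957 -0.    ]
 [ 0.8957 -0.4447  0.    ]
 [ 0.     -0.     -1.    ]] 1.65 [-0.0191  0.1931  0.1439]
```

View pics/st.png

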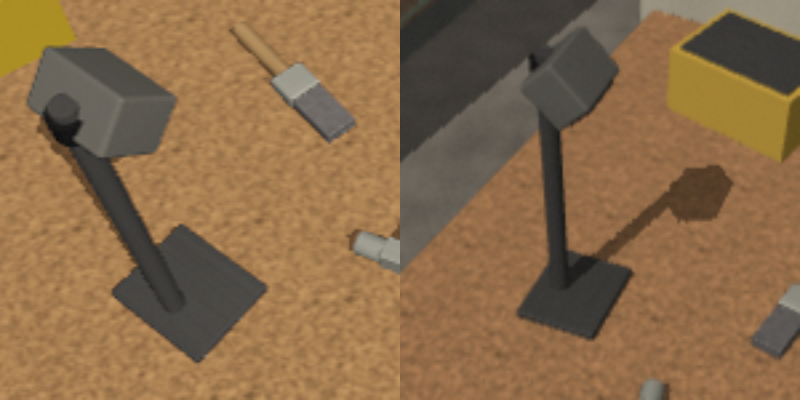

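The foot edges put the stand's yaw at about +4.5°, and the rack's heading is about -4 to -8°. I'll move above the grasp spot with tool x along plate +y, so the last joint stays in range for the final turn.

```bash
cat >> h.py <<'E'
def down(h): # tool pointing down with tool x at heading h deg
    h=np.radians(h);x=np.array([np.cos(h),np.sin(h),0]);z=np.array([0,0,-1.]);return np.column_stack([x,np.cross(z,x),z])
def go(p,M):
    s=state();R0=R.from_rotvec(s["eef_rot"]).as_matrix()
    d=R0.T@(np.array(p)-s["tcp_pos"])*100;r=np.degrees(R.from_matrix(R0.T@M).as_rotvec())
    print("d cm",d.round(2),"r deg",r.round(1),"q",np.round(s["joints"],3),"t",s["time"])
E
python3 -c "
from h import *
go((.555,.117,.2),down(265))"
```

```text
d cm [-22.34  44.51   3.87] r deg [ -0.    0.  158.6] q [ 0.904  0.181  1.607  0.     1.354 -0.206] t 1.65
```

servo_tool(
  steps=[
    {"dx":-22.3,"dy":44.5,"dz":3.9,"rz":158.6,"grip":5},
    {"dx":-22.3,"dy":44.5,"dz":3.9,"rz":158.6,"grip":5},
    {"dx":-22.3,"dy":44.5,"dz":3.9,"rz":158.6,"grip":5},
    {"dx":-22.3,"dy":44.5,"dz":3.9,"rz":158.6,"grip":5},
    {"dx":-22.3,"dy":44.5,"dz":3.9,"rz":158.6,"grip":5},
  ],
)

```text
validation failed for argument at $.st...
```

```bash
python3 -c "
from h import *
go((.555,.117,.2),down(265))"
```

```text
d cm [-22.34  44.51   3.87] r deg [ -0.    0.  158.6] q [ 0.904  0.181  1.607  0.     1.354 -0.206] t 1.65
```

servo_tool(
  steps=[
    {"dx":-1.8,"dy":3.6,"dz":0,"rx":0,"ry":0,"rz":10,"grip":5},
    {"dx":-3.6,"dy":7.2,"dz":0,"rx":0,"ry":0,"rz":20,"grip":5},
    {"dx":-5.4,"dy":10.8,"dz":0,"rx":0,"ry":0,"rz":30,"grip":5},
    {"dx":-7.2,"dy":14.4,"dz":0,"rx":0,"ry":0,"rz":40,"grip":5},
    {"dx":-9,"dy":18,"dz":0,"rx":0,"ry":0,"rz":50,"grip":5},
  ],
)

```text
time: 2.28
tcp_pos: [0.3776, 0.3533, 0.2389]
eef_rot: [-3.12, -0.363, -0.001]
ft_force: [-0.1, 0.6, 0.4]
opening: 0.568
```

```bash
python3 -c "
from h import *
go((.555,.117,.2),down(265))"
```

```text
d cm [11.84 27.08  3.89] r deg [ -0.   -0.  108.3] q [ 0.522  0.05   1.751 -0.     1.34   0.291] t 2.275
```

servo_tool(
  steps=[
    {"dx":1.2,"dy":2.7,"dz":0.4,"rx":0,"ry":0,"rz":10.6,"grip":5},
    {"dx":2.4,"dy":5.4,"dz":0.8,"rx":0,"ry":0,"rz":21.2,"grip":5},
    {"dx":3.6,"dy":8.1,"dz":1.2,"rx":0,"ry":0,"rz":31.8,"grip":5},
    {"dx":4.8,"dy":10.8,"dz":1.6,"rx":0,"ry":0,"rz":42.4,"grip":5},
    {"dx":6,"dy":13.5,"dz":2,"rx":0,"ry":0,"rz":53,"grip":5},
  ],
)

```text
time: 2.9
tcp_pos: [0.4675, 0.2365, 0.2187]
eef_rot: [-2.954, 1.068, -0.0]
ft_force: [-0.6, -0.6, -0.5]
opening: 0.57
```

```bash
python3 -c "
from h import *
go((.555,.117,.2),down(265))"
```

```text
d cm [14.37  3.59  1.87] r deg [-0.  -0.  55.2] q [0.241 0.086 1.756 0.    1.3   0.935] t 2.9
```

servo_tool(
  steps=[
    {"dx":3,"dy":0.7,"dz":0.4,"rx":0,"ry":0,"rz":10.6,"grip":5},
    {"dx":6,"dy":1.4,"dz":0.8,"rx":0,"ry":0,"rz":21.2,"grip":5},
    {"dx":9,"dy":2.1,"dz":1.2,"rx":0,"ry":0,"rz":31.8,"grip":5},
    {"dx":12,"dy":2.9,"dz":1.6,"rx":0,"ry":0,"rz":42.4,"grip":5},
    {"dx":14.4,"dy":3.6,"dz":1.9,"rx":0,"ry":0,"rz":53,"grip":5},
  ],
)

```text
time: 3.52
tcp_pos: [0.556, 0.117, 0.1995]
eef_rot: [2.167, -2.275, 0.0]
ft_force: [-1.1, 0.2, -0.2]
opening: 0.569
```

Run:
```python
from h import *
np.set_printoptions(precision=4,suppress=True)
go((.555,.117,.2),down(265))
c=cap("wrist");cv2.imwrite("pics/w1.png",c["image"]);print(c["pose"],c["intrinsics"])
for t,h in(("plate_center",.036),("label",.032),("blank_a_center",.036),("rack",0)):
    for d in pinpoint(c,t)[:3]: print(t,d["p"],d["point"],atz(c,d["point"],h))
m=trace(c,"plate")
if m:
    rg=m[0]["region"].astype(np.uint8);print(m[0]["p"],rg.sum(),m[0]["point"])
import pickle;pickle.dump({k:c[k] for k in("image","intrinsics","pose","fish")},open("w1.pkl","wb"))
```

```text
d cm [ 0.    0.1  -0.05] r deg [ 0.  -0.   2.2] q [-0.001  0.203  1.663 -0.     1.275  1.618] t 3.525
[[-0.0493  0.9498  0.3091  0.6361]
 [-0.9988 -0.0469 -0.0151  0.1125]
 [ 0.0002 -0.3095  0.9509  0.3451]
 [ 0.      0.      0.      1.    ]] [[297.3186   0.     260.4781]
 [  0.     297.3186 197.3034]
 [  0.       0.       1.    ]]
plate_center 0.87 [197.1, 259.2] [0.536  0.1188 0.036 ]
label 0.82 [222.6, 260.3] [0.504  0.1192 0.032 ]
rack 0.76 [189.4, 260.5] [0.534  0.1175 0.    ]
0.9 724 [193.9, 262.5]
```

View pics/w1.png

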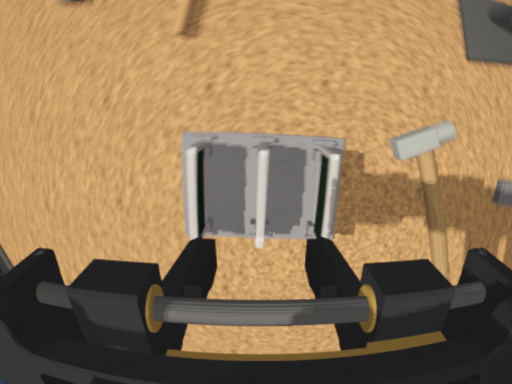

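The wrist view shows the middle plate's top edge running from (150,264) down to (243,260), centred between the fingers. I'll fit its heading.

Run:
```python
from h import *
import pickle
np.set_printoptions(precision=4,suppress=True)
c=pickle.load(open("w1.pkl","rb"));g=c["image"].astype(int).sum(2)
T=[]
for r in range(155,237,4):
    row=g[r,248:280]; w=np.clip(row-480,0,None)
    if w.sum()>0: T.append(atz(c,(r,248+(w*np.arange(32)).sum()/w.sum()),.066))
T=np.array(T);print(len(T));f=np.polyfit(T[:,0],T[:,1],1);print("heading",np.degrees(np.arctan(f[0])),"res",(T[:,1]-np.polyval(f,T[:,0])).std(),"y at .537,.555",np.polyval(f,[.537,.555]))
print("ends",atz(c,(149,264),.066),atz(c,(242,260),.066))
for a,b in(((134,187),(139,343)),((237,190),(240,333))): # rack end edges
    A,B=atz(c,a,.006),atz(c,b,.006);d=A-B;print("rack",np.degrees(np.arctan2(d[1],d[0]))-90)
cv2.imwrite("pics/w1z.png",cv2.resize(c["image"][125:255,175:355],None,fx=4,fy=4))
```

```text
21
heading -4.550684460499387 res 0.0003295882386257357 y at .537,.555 [0.1179 0.1165]
ends [0.5932 0.1112 0.066 ] [0.4963 0.1198 0.066 ]
rack -4.559644505453804
rack -4.1921857751283795
```

View pics/w1z.png

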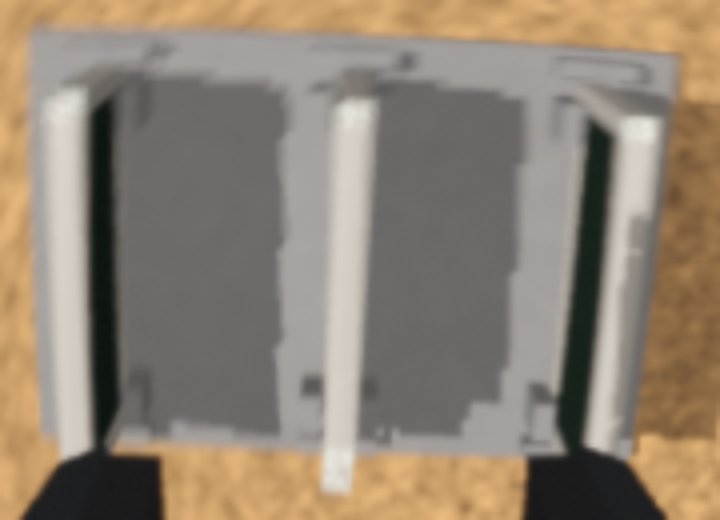

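The rack and plate headings agree at -4.5°, and the notch is confirmed at the near end. Descending.

```bash
python3 -c "
from h import *
go((.555,.1165,.03),down(265.5))"
```

```text
d cm [ 0.23 -0.02 16.98] r deg [0.  0.  2.3] q [0.002 0.202 1.664 0.    1.276 1.611] t 3.825
```

servo_tool(
  steps=[
    {"dx":0.2,"dy":0,"dz":1,"rx":0,"ry":0,"rz":2.3,"grip":5},
    {"dx":0.2,"dy":0,"dz":4,"rx":0,"ry":0,"rz":2.3,"grip":5},
    {"dx":0.2,"dy":0,"dz":7,"rx":0,"ry":0,"rz":2.3,"grip":5},
    {"dx":0.2,"dy":0,"dz":10,"rx":0,"ry":0,"rz":2.3,"grip":5},
    {"dx":0.2,"dy":0,"dz":10,"rx":0,"ry":0,"rz":2.3,"grip":5},
  ],
)

```text
time: 4.45
tcp_pos: [0.5526, 0.1165, 0.0969]
eef_rot: [2.126, -2.307, -0.006]
ft_force: [-0.1, -0.7, 0.1]
opening: 0.567
```

```bash
python3 -c "
from h import *
go((.555,.1165,.03),down(265.5));go((.555,.1165,.03),down(265.5))"
```

```text
d cm [-0.02 -0.28  6.68] r deg [ 0.3 -0.  -0.2] q [-0.002  0.33   1.736  0.     1.082  1.65 ] t 4.45
d cm [-0.02 -0.28  6.68] r deg [ 0.3 -0.  -0.2] q [-0.002  0.33   1.736  0.     1.082  1.65 ] t 4.45
```

servo_tool(
  steps=[
    {"dx":0,"dy":-0.2,"dz":2,"rx":0,"ry":0,"rz":0,"grip":5},
    {"dx":0,"dy":-0.2,"dz":4,"rx":0,"ry":0,"rz":0,"grip":5},
    {"dx":0,"dy":-0.2,"dz":6,"rx":0,"ry":0,"rz":0,"grip":5},
    {"dx":0,"dy":-0.2,"dz":6.7,"rx":0,"ry":0,"rz":0,"grip":5},
    {"dx":0,"dy":-0.2,"dz":6.7,"rx":0,"ry":0,"rz":0,"grip":5},
  ],
)

```text
time: 5.08
tcp_pos: [0.5571, 0.1159, 0.0323]
eef_rot: [2.128, -2.31, -0.001]
ft_force: [0.5, -0.5, -0.5]
opening: 0.568
```

servo_tool(
  steps=[
    {"dx":0,"dy":0,"dz":0,"rx":0,"ry":0,"rz":0,"grip":3},
    {"dx":0,"dy":0,"dz":0,"rx":0,"ry":0,"rz":0,"grip":1.6},
    {"dx":0,"dy":0,"dz":0,"rx":0,"ry":0,"rz":0,"grip":0},
    {"dx":0,"dy":0,"dz":0,"rx":0,"ry":0,"rz":0,"grip":0},
    {"dx":0,"dy":0,"dz":0,"rx":0,"ry":0,"rz":0,"grip":0},
  ],
)

```text
time: 5.7
tcp_pos: [0.5574, 0.1159, 0.0329]
eef_rot: [-2.128, 2.311, -0.0]
ft_force: [-0.2, 0.5, 0.4]
opening: 0.088
```

servo_tool(
  steps=[
    {"dx":0,"dy":0,"dz":0,"rx":0,"ry":0,"rz":0,"grip":0},
    {"dx":0,"dy":0,"dz":0,"rx":0,"ry":0,"rz":0,"grip":0},
    {"dx":0,"dy":0,"dz":0,"rx":0,"ry":0,"rz":0,"grip":0},
  ],
)

```text
time: 6.08
tcp_pos: [0.5574, 0.1159, 0.0329]
eef_rot: [-2.128, 2.311, -0.0]
ft_force: [-0.9, -0.5, 2.8]
opening: 0.091
```

The opening reads 8 mm, so the plate is gripped. Lifting.

servo_tool(
  steps=[
    {"dx":0,"dy":0,"dz":-1,"rx":0,"ry":0,"rz":0,"grip":0},
    {"dx":0,"dy":0,"dz":-3,"rx":0,"ry":0,"rz":0,"grip":0},
    {"dx":0,"dy":0,"dz":-6,"rx":0,"ry":0,"rz":0,"grip":0},
    {"dx":0,"dy":0,"dz":-10,"rx":0,"ry":0,"rz":0,"grip":0},
    {"dx":0,"dy":0,"dz":-14,"rx":0,"ry":0,"rz":0,"grip":0},
  ],
)

```text
time: 6.7
tcp_pos: [0.5573, 0.1159, 0.1753]
eef_rot: [-2.128, 2.31, -0.001]
ft_force: [-0.4, -0.2, -0.9]
opening: 0.09
```

servo_tool(
  steps=[
    {"dx":0,"dy":0,"dz":-2,"rx":0,"ry":0,"rz":0,"grip":0},
    {"dx":0,"dy":0,"dz":-4,"rx":0,"ry":0,"rz":0,"grip":0},
    {"dx":0,"dy":0,"dz":-4,"rx":0,"ry":0,"rz":0,"grip":0},
  ],
)

```text
time: 7.08
tcp_pos: [0.5586, 0.1159, 0.2158]
eef_rot: [-2.126, 2.308, -0.006]
ft_force: [-0.0, 0.2, -1.4]
opening: 0.085
```

```bash
cat >> h.py <<'E'
def target(gx=-.020,gz=.030-.0031-.030+.0, yaw=4.5, off=(0,0,0)):
    a=np.radians(yaw);s=.5**.5
    x=np.array([np.cos(a)*s,np.sin(a)*s,s]);y=np.array([-np.sin(a),np.cos(a),0]);z=np.cross(x,y)
    lab=np.array([.724,-.2225,.29])-.17*x+np.array(off)
    px,py,pz=-y,x,z           # plate axes
    c=lab-.032*px-.004*py+.004*pz
    tcp=c+gx*px+gz*pz          # TCP in plate frame: (gx,0,gz)
    return tcp,np.column_stack([py,np.cross(-pz,py),-pz]),c
E
python3 - <<'E'
from h import *
np.set_printoptions(precision=4,suppress=True)
s=state();print(s["tcp_pos"],s["opening"],s["ft_force"])
p,M,c=target();print(p,c);go(p,M)
c=cap("wrist");cv2.imwrite("pics/w2.png",c["image"])
for t in("plate_center","label"):
    for d in pinpoint(c,t)[:2]: print(t,d["p"],d["point"],atz(c,d["point"],s["tcp_pos"][2]+.003))
E
```

```text
[0.5586 0.1159 0.2158] 0.08500254345296135 [-0.0364  0.2058 -1.3881]
[ 0.5966 -0.1804  0.1676] [ 0.596  -0.2005  0.1698]
d cm [29.22 -6.19  4.84] r deg [ 38.5  32.7 -93.6] q [-0.003  0.188  1.646 -0.     1.302  1.649] t 7.075
```

View pics/w2.png

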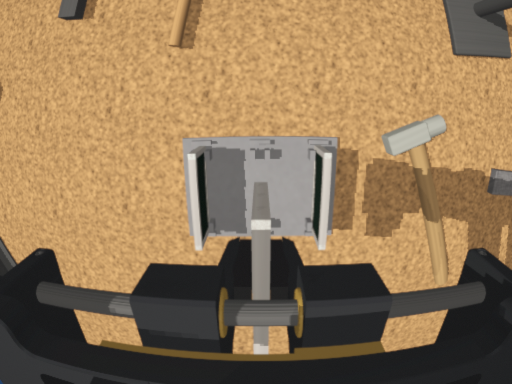

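The plate is held clear of the rack. I'll do the yaw and tilt well away from the reader, then slide across.

servo_tool(
  steps=[
    {"dx":1,"dy":0.3,"dz":-0.6,"rx":0,"ry":0,"rz":-8,"grip":0},
    {"dx":2,"dy":0.6,"dz":-1.2,"rx":0,"ry":0,"rz":-18,"grip":0},
    {"dx":3,"dy":0.9,"dz":-1.8,"rx":0,"ry":0,"rz":-28,"grip":0},
    {"dx":4,"dy":1.2,"dz":-2.4,"rx":0,"ry":0,"rz":-38,"grip":0},
    {"dx":5,"dy":1.5,"dz":-3,"rx":0,"ry":0,"rz":-48,"grip":0},
  ],
)

```text
time: 7.85
tcp_pos: [0.5374, 0.067, 0.2416]
eef_rot: [2.887, -1.237, -0.004]
ft_force: [0.3, -0.1, -0.9]
opening: 0.089
```

servo_tool(
  steps=[
    {"dx":0,"dy":0,"dz":0,"rx":0,"ry":0,"rz":-10,"grip":0},
    {"dx":0,"dy":0,"dz":0,"rx":0,"ry":0,"rz":-20,"grip":0},
    {"dx":0,"dy":0,"dz":0,"rx":0,"ry":0,"rz":-30,"grip":0},
    {"dx":0,"dy":0,"dz":0,"rx":0,"ry":0,"rz":-40,"grip":0},
    {"dx":0,"dy":0,"dz":0,"rx":0,"ry":0,"rz":-50,"grip":0},
  ],
)

```text
time: 8.48
tcp_pos: [0.5375, 0.0673, 0.2413]
eef_rot: [-3.14, -0.099, 0.004]
ft_force: [0.5, 0.1, -1.8]
opening: 0.085
```

Run:
```python
from h import *
p,M,c=target();go(p,M);s=state();print(s["tcp_pos"],s["opening"])
```

```text
d cm [ 4.36 25.1   7.35] r deg [ 0.3 45.1 -0.8] q [-0.095  0.106  1.686  0.     1.352 -0.158] t 8.475
[0.53746211 0.06734309 0.24133255] 0.08517041313735176
```

servo_tool(
  steps=[
    {"dx":0,"dy":1,"dz":0,"rx":0,"ry":9,"rz":-0.8,"grip":0},
    {"dx":0,"dy":2,"dz":0,"rx":0,"ry":18,"rz":-0.8,"grip":0},
    {"dx":0,"dy":3,"dz":0,"rx":0,"ry":27,"rz":-0.8,"grip":0},
    {"dx":0,"dy":4,"dz":0,"rx":0,"ry":36,"rz":-0.8,"grip":0},
    {"dx":0,"dy":5,"dz":0,"rx":0,"ry":45,"rz":-0.8,"grip":0},
  ],
)

```text
time: 9.1
tcp_pos: [0.5403, 0.0181, 0.2417]
eef_rot: [-2.882, -0.105, -1.188]
ft_force: [-0.0, 1.5, -1.8]
opening: 0.091
```

Run:
```python
from h import *
p,M,c=target();go(p,M);s=state();print(s["tcp_pos"],s["opening"])
```

```text
d cm [-2.3  20.16  8.3 ] r deg [ 0.5  0.2 -0.1] q [-0.364 -0.355  2.286  0.591  0.556 -0.84 ] t 9.1
[0.54025542 0.01810134 0.24171873] 0.09056113655531647
```

servo_tool(
  steps=[
    {"dx":-0.4,"dy":3,"dz":1.2,"rx":0.5,"ry":0,"rz":0,"grip":0},
    {"dx":-0.8,"dy":6,"dz":2.4,"rx":0.5,"ry":0,"rz":0,"grip":0},
    {"dx":-1.2,"dy":9,"dz":3.6,"rx":0.5,"ry":0,"rz":0,"grip":0},
    {"dx":-1.6,"dy":12,"dz":4.8,"rx":0.5,"ry":0,"rz":0,"grip":0},
    {"dx":-2,"dy":15,"dz":6,"rx":0.5,"ry":0,"rz":0,"grip":0},
  ],
)

```text
time: 9.72
tcp_pos: [0.5792, -0.1302, 0.1849]
eef_rot: [-2.876, -0.11, -1.177]
ft_force: [0.5, 0.2, -1.1]
opening: 0.087
```

Run:
```python
from h import *
p,M,c=target();go(p,M);s=state();print(s["tcp_pos"],s["opening"])
```

```text
d cm [-0.24  5.14  2.16] r deg [-0.1  0.5 -0.2] q [-0.695 -0.044  2.171  0.963  0.641 -1.462] t 9.725
[ 0.5792362  -0.13018172  0.18487213] 0.08697288295139248
```

servo_tool(
  steps=[
    {"dx":-0.1,"dy":2,"dz":0.8,"rx":0,"ry":0.4,"rz":0,"grip":0},
    {"dx":-0.2,"dy":4,"dz":1.6,"rx":0,"ry":0.4,"rz":0,"grip":0},
    {"dx":-0.2,"dy":5.1,"dz":2.1,"rx":0,"ry":0.4,"rz":0,"grip":0},
    {"dx":-0.2,"dy":5.1,"dz":2.1,"rx":0,"ry":0.4,"rz":0,"grip":0},
  ],
)

```text
time: 10.22
tcp_pos: [0.5968, -0.1795, 0.1692]
eef_rot: [-2.871, -0.109, -1.188]
ft_force: [0.8, 0.8, -1.2]
opening: 0.089
```

Run:
```python
from h import *
np.set_printoptions(precision=4,suppress=True)
p,M,c0=target();go(p,M);s=state();print(s["tcp_pos"],s["opening"],"centre want",c0)
ims=[];V={}
for n in("scene","side"):
    c=cap(n);ims.append(c["image"])
    for t in("plate_center","label","reader","blank_a_center","hammer","brush"):
        for d in pinpoint(c,t)[:2]:
            print(n,t,round(d["p"],2),np.round(d["point"],1))
            V.setdefault(t,{}).setdefault(n,ray(c,d["point"]))
for t,v in V.items():
    if len(v)==2: print(t,tri(list(v.values())))
cv2.imwrite("pics/f.png",np.hstack([cv2.resize(ims[0][90:300,80:360],(400,300)),cv2.resize(ims[1][60:270,150:430],(400,300))]))
```

```text
d cm [-0.13  0.09  0.1 ] r deg [-0.1  0.  -0.2] q [-0.762  0.074  2.096  1.026  0.664 -1.581] t 10.225
[ 0.5968 -0.1795  0.1692] 0.08920329237709759 centre want [ 0.596  -0.2005  0.1698]
scene plate_center 0.73 [156.4 210.4]
scene label 0.6 [150.2 201.3]
scene reader 0.7 [158.6 150.4]
scene hammer 0.96 [184.6 266. ]
scene brush 0.52 [147.1 209.6]
scene brush 0.41 [217.2 186.2]
side plate_center 0.47 [165.5 294.3]
side plate_center 0.19 [303.4 256.5]
side label 0.51 [158.7 297.2]
side reader 0.98 [114.4 253. ]
side blank_a_center 0.75 [319.7 239.7]
side hammer 0.71 [240.4 314.9]
side brush 0.71 [185.7 327.5]
plate_center (array([ 0.5956, -0.2099,  0.1676]), [0.0013471426706386713, 0.0013471426706385813])
label (array([ 0.599 , -0.2379,  0.1699]), [0.0003996527245210522, 0.0003996527245209934])
reader (array([ 0.7312, -0.2233,  0.2829]), [0.001914046083382597, 0.0019140460833825498])
hammer (array([ 0.4807, -0.1276, -0.0081]), [0.001544094582150766, 0.0015440945821506952])
brush (array([ 0.5173, -0.3169,  0.0321]), [0.004286476478105383, 0.004286476478105355])
```

View pics/f.png

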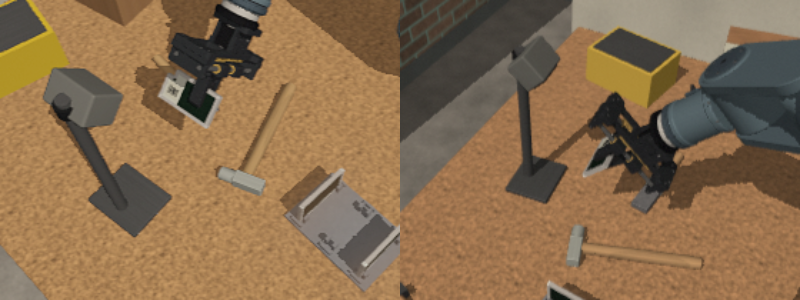

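The label faces up toward the reader, measured at (0.599, -0.238, 0.170) against a target of (0.604, -0.231, 0.170). I'll let it settle and hand in.

servo_tool(
  steps=[
    {"dx":0,"dy":0,"dz":0,"rx":0,"ry":0,"rz":0,"grip":0},
    {"dx":0,"dy":0,"dz":0,"rx":0,"ry":0,"rz":0,"grip":0},
    {"dx":0,"dy":0,"dz":0,"rx":0,"ry":0,"rz":0,"grip":0},
    {"dx":0,"dy":0,"dz":0,"rx":0,"ry":0,"rz":0,"grip":0},
  ],
)

```text
time: 11.42
tcp_pos: [0.597, -0.1794, 0.1701]
eef_rot: [-2.871, -0.11, -1.19]
ft_force: [-0.3, -0.0, -0.7]
opening: 0.087
```

Run:
```python
from h import *
p,M,c=target();go(p,M);s=state();print(s["opening"],s["ft_force"],np.abs(s["qvel"]).max());print(job_done())
```

```text
d cm [-0.21  0.1   0.14] r deg [-0.1 -0.  -0.1] q [-0.761  0.073  2.096  1.027  0.664 -1.582] t 11.425
0.087334242829631 [-0.29240361 -0.00545292 -0.74140389] 0.0006191869219257577
the job is handed in; nothing more can be done
None
```

I took the notched plate (middle slot) by its clear end, about 20 mm from its centre. I lifted it out, turned and tilted it away from the reader, and presented its label. The job was handed in at about 11.4 s with the plate still held; no verdict was reported.

**Last checks**
- **Label position:** two cameras put it at (0.599, -0.238, 0.170) m, within about 1 cm of the target.
- **Tool pose:** within 3 mm and 0.2° of the planned pose and at rest. The fingers read about 8 mm open, which matches the plate.
- **Other objects:** the last pictures showed nothing visibly disturbed. The network's hammer and brush points still scattered too much for a fine check: the brush came out 32 mm high with 4 mm between views. Only one of the two remaining plates was re-detected, and only in one view.
- **Reader:** its position disagreed by about 7 mm between my two measurements. Its heading of +4.5° is good to only a few degrees, since the foot-edge readings ran from about -2° to +10°. Both should sit within the tolerances.

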